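# Gauge the channel on the carving easel

### The job

Use the depth gauge to check the long channel in the board on the sloping easel: push its probe into the channel, gently, until the base sits flat on the board's face for a moment, then put the gauge back upright on its rest with the reading kept. If the channel is at least 12 mm deep, swing the flag lever all the way over to the side away from you (ready for inlay), otherwise all the way towards you (back to carving); leave the other tools where they lie.

Things in the scene. Friction and masses are not known exactly. Their poses are not given: they have to be found in the camera images.
- gauge: Depth gauge, 0.26 kg, upright on its rest: steel base 40 (x) x 76 (y) x 10 mm, on it an aluminium housing 30 (x) x 34 (y) mm whose top is 60 mm above the base's underside. Origin: centre of that underside, z up. An 8 mm round-tipped probe sticks 20 mm out below the origin; its tail ends 4 mm above the housing and rises as the probe goes in (20 mm at most). Grip the housing across x or y.
- probe (a joint): How far the gauge's probe is pushed in, m: 0 = fully out (20 mm below the base, as at the start), 0.020 = flush. With the base flat over a channel, its depth = 0.020 minus this. Sprung, with a brake: it takes 4 to 5 N to push in and then stays where it is, also off the work, so the reading is kept; pushing the tip further in on anything else spoils it (nothing pushes it out again).
- channel (a point): Middle of the mouth of the long channel, in the plane of its board's face (150 along x, 112 mm along y). z is the face's outward normal, 30 degrees from vertical, leaning to the robot; x runs up the slope along the channel, y across it. The channel is 110 mm long (x), 18 mm wide (y), straight-walled; its flat floor is 8 mm or 16 mm below the face, changing from job to job.
- board_long: The pale wooden board with the long channel, fixed on the sloping easel, side by side with the other board (either may be left). Origin on the bench 75 mm straight below the middle of the channel's mouth; z vertical.
- short_channel (a point): Middle of the mouth of the channel in the other board, of the same kind but only 56 mm long; not the one to be measured, its depth is different. Axes as channel.
- easel: Fixed wooden easel, 256 mm wide, carrying both boards side by side at 30 degrees, low edge to the robot. Origin on the bench, 75 mm below the middle of the boards' faces; x points away from the robot, y along its width. The faces rise from about 37 mm at the low edge to 113 mm at the far edge.
- rest: Fixed dark wooden rest: footplate 90 (x) x 100 (y) mm and two rails 80 mm long (x), 26 mm wide, tops 32 mm above the bench, with a 38 mm gap between. The gauge's base lies across the rails (its y along the rest's y), the probe hangs in the gap (floor 26 mm below the rail tops). Origin: centre of its underside.
- rest_top (a point): Centre of the rest, at the height of the rail tops (32 mm): where the gauge's origin belongs. Axes as rest.
- flag (a joint): Angle of the job-flag lever in rad: 0 = leaning fully to its -x side (the robot's side; "back to carving"), 1.0 = swung fully to its +x side (away from the robot; "ready for inlay"); 0.5 = upright. Light friction, stays where it is left. It starts about the middle.
- flag_tip (a point): Centre of the steel ball (26 mm diameter) on the free end of the lever, 90 mm from its hinge; the stick is 10 mm thick. The hinge lies along the block's y axis, 22 mm above the bench over the block's centre.
- flag_base: Fixed grey block, 70 (x) x 50 (y) x 25 mm, carrying the lever. Origin: centre of its underside on the bench; the lever swings in its x-z plane, +x is the side for joint values above 0.5.
- mallet: bystander: wooden carver's mallet lying on the bench, head 70 x 110 x 60 mm, handle 200 mm; origin under it near mid-length, x axis points to the head
- chisel_a: bystander: dark steel carving chisel 170 mm long, 9 mm thick, lying flat; origin at mid-length on the bench, x along it
- chisel_b: bystander: dark steel carving chisel 150 mm long, 9 mm thick, lying flat; origin and axes as chisel_a
- chisel_c: bystander: dark steel carving chisel 160 mm long, 9 mm thick, lying flat; origin and axes as chisel_a
- pencil: bystander: flat red carpenter's pencil 170 mm long, 7 mm thick; origin at mid-length on the bench, x along it
- tin: bystander: open metal cup 80 mm across, 100 mm high; origin at the centre of its underside
- offcut: bystander: pale wood offcut 100 x 60 x 24 mm; origin at the centre of its underside, x along its length

How it is judged:
By the outcome, as a careful person would: the job done as asked, in the order asked, and still so for the second after the job is handed in, with the robot touching nothing.
It also fails if it takes over 64 s, if anything falls off the work surface, if the arm or the gripper's body presses on something with over 40 N, if the wrist force passes 120 N, or if a joint passes its speed limit or range.

### The arm

A 6-joint arm with a two-finger parallel gripper is mounted at the origin on the work surface. World frame = base frame: x ahead of the robot, y to its left, z up, the work surface at z = 0. Lengths are in mm, angles in rad, forces in N, time in s.
With the tool pointing down it reaches from about 275 to 750 mm from the base axis. Payload 10.2 kg.
Tool frame: the origin (TCP) lies between the finger pads; the fingertips stand 17 mm ahead of it and the grasp point (between the pads) lies 2 mm behind it; z points along the fingers, y is the line along which they close (so a half turn about z gives the same grasp; the last joint's range is limited). The gripper opens to 85 mm and grips with 20 to 120 N. Pads are 22 mm wide; open, the fingers measure 114 mm over their backs; the gripper's body (76 mm by 85 mm) begins 54 mm behind the grasp point. The pads swing forward as they close: fully open they stand 13 mm farther back than shut.
Start: joints at [-1.408, 0.313, 1.498, -0, 1.331, -0.223], TCP at [197.546, -486.422, 211.594] pointing down, gripper open.
Joint ranges: [-2.94, 2.94], [-0.97, 2.17], [0.19, 2.56], [-1.23, 4.37], [0.02, 3.11], [-2.88, 2.88]. Speed limits (rad/s): [2.39, 2.39, 3.01, 3.14, 3.14, 3.14].

### API

Orientations are given as a unit quaternion [w, x, y, z].
In Python, from rig import * gives the robot as it stands.
- The arm moves only by the tool step_arm, never from a script. Its argument "commands" is text: rows parted by semicolons, each of 7 numbers parted by spaces: the opening, from 0 (shut) to 1 (fully open), then the shift along the tool's x, y, z in cm, then the turn, a rotation vector about the tool's x, y, z in rad. In form: hand x y z rx ry rz; .... A call has 1 to 20 rows; each row is the pose to reach, as a shift and turn from the pose commanded when the call began, along the tool's axes at that moment; what a row does not reach only later rows make up. A row lasts 1/12 s, in which the tool goes at most 41.7 mm and 7.16 degrees, less where a joint would pass 70% of its speed; a pose out of reach is approached as far as the arm can. A call with a gripper value outside its range is refused whole. The fingers move at their own pace and stop on an object; "newtons" is the grip in N (left out, the last holds). Time passes only in rows, so rows that repeat a pose let the fingers close. It gives the time, the measured TCP pose, the force, the opening and the grip force at its end, in the units of the state.
- sense(): the state, without advancing time (a new reading comes with each control period).
- capture(name): name is "scene" or "side" or "wrist"; returns the picture (384x512x3 uint8, red, green, blue); there is no depth.
- camera_model(name): a dict with "mtx" (3x3 intrinsics, pixels), "eye" and "rotation" of the camera in the world. Camera axes: x right, y down, z forward; pixel columns grow to the right and rows downward; lengths in mm; the calibration is good to about 2 mm. A picture is of the moment at which its call begins: read the wrist's pose just before it. camera_model takes no time and is no camera call; for the wrist camera it gives the pose at the moment of the call.
- finish_job(): hands the job in; it is judged then, once.
Trained networks look in the newest picture that a camera, given by its name, has taken for a name from the list of things; names that differ only in an ending like _2 or _b are one class to them, and where a whole thing is asked for, a point or a joint stands for the part that bears it (a point fixed in the world has none). Each returns a list of dicts, best first, with "score" (0 to 1); they miss things now and then, are a little off and sometimes report something else, mostly with a low value. They report only what shows in the picture. A call takes as long as a camera call.
- search_frame(camera, label): "rect" ([centre column, centre row, width, height] in pixels, round what is visible of it).
- trace(camera, label): "mask" (384x512 bool, what is visible of it) and "rect" ([centre column, centre row, width, height] in pixels, round what is visible of it).
- spot_point(camera, label): "xy" ([column, row] in pixels: a listed point, or the origin of a listed thing).
The state is a dict: "time_s": time; "joints": joint angles; "dq": joint speeds; "tau": joint torques, N m; "eef_pos": TCP position; "ee_rot": TCP orientation; "force": force on the tool from outside, world axes, zero at the start; "wrist_torque": the same for the moment, N m; "grip_width": opening from 0.0 (shut) to 1.0 (fully open); "grip_force": force on a finger pad.
Only numpy, scipy, OpenCV 4.12 (cv2) and the standard library are available. Lean on these libraries where they do the work, as an engineer would, in place of code of your own. Each camera call takes 0.05 s, during which the arm holds its last target. There are 200 camera calls.

## Working session

There is one attempt and no reset: what is moved stays moved. The work goes in short steps, Python scripts to look and compute and a tool call to move; the robot and the scene stay as the last step left them, time stands still between calls to the robot, and variables do not carry over. Pictures are saved under pics/ and viewed, at most 10 in all, crops included, and the job is handed in when it is done.

Besides the shell and the picture viewer there is one more tool, called as name(argument=value, ...) on one line, values as JSON. step_arm: Moves the arm, as the interface text tells. Its arguments: {"type":"object","properties":{"commands":{"type":"string"},"newtons":{"type":"number"}},"required":["commands"]}

```bash
mkdir -p pics; cat > h.py <<'E'
from rig import *
import numpy as np, cv2
from scipy.spatial.transform import Rotation as R
def ray(cam,xy):
    m=camera_model(cam); K=np.array(m["mtx"]); d=np.linalg.inv(K)@np.array([xy[0],xy[1],1.0])
    return np.array(m["eye"]), np.array(m["rotation"])@d
def onz(cam,xy,z):
    e,d=ray(cam,xy); return e+d*(z-e[2])/d[2]
def tri(obs):
    A=np.zeros((3,3));b=np.zeros(3)
    for c,xy in obs:
        e,d=ray(c,xy); d=d/np.linalg.norm(d); P=np.eye(3)-np.outer(d,d); A+=P;b+=P@e
    return np.linalg.solve(A,b)
def proj(cam,p):
    m=camera_model(cam); q=np.array(m["mtx"])@(np.array(m["rotation"]).T@(np.array(p,float)-m["eye"])); return q[:2]/q[2]
E
python3 - <<'E'
from h import *
for c in ["scene","side"]:
    cv2.imwrite(f"pics/{c}0.png",capture(c)[:,:,::-1])
    m=camera_model(c);print(c,np.round(m["eye"]),np.round(m["rotation"],2).tolist())
    for l in ["gauge","channel","short_channel","rest_top","flag_tip","flag_base","easel"]:
        r=spot_point(c,l); print(l,[(np.round(x["xy"],1).tolist(),round(x["score"],2)) for x in r[:3]])
s=sense();print(s["time_s"],s["ee_rot"])
E
cd pics; python3 -c "
import cv2,numpy as np;a=cv2.imread('scene0.png');b=cv2.imread('side0.png');cv2.imwrite('both.png',cv2.resize(np.hstack([a,b]),(800,300)))"
```

```text
scene [1309.   71. 1170.] [-0.2, 0.63, 0.71, -0.23]
gauge [([178.4, 160.5], 0.91)]
channel [([299.0, 210.1], 0.87)]
short_channel [([257.0, 198.1], 0.7)]
rest_top [([179.2, 161.3], 0.66)]
flag_tip [([385.3, 157.9], 0.56)]
flag_base [([376.3, 182.7], 0.8)]
easel [([177.8, 157.6], 0.71), ([277.2, 221.0], 0.63)]
side [-18. 789. 677.] [0.14, -0.26, 0.82, -0.49]
gauge [([328.9, 189.8], 0.68), ([202.5, 212.4], 0.43), ([261.3, 180.5], 0.43)]
channel []
short_channel [([239.4, 198.5], 0.72)]
rest_top [([200.1, 213.5], 0.5)]
flag_tip [([192.6, 278.0], 0.51)]
flag_base [([197.5, 320.6], 0.6)]
easel [([239.7, 199.7], 0.65), ([222.3, 228.0], 0.63), ([326.0, 197.4], 0.33)]
0.8 [ 1.19462615e-05  9.81449170e-01  1.91722524e-01 -3.00450763e-06]
```

View pics/scene0.png

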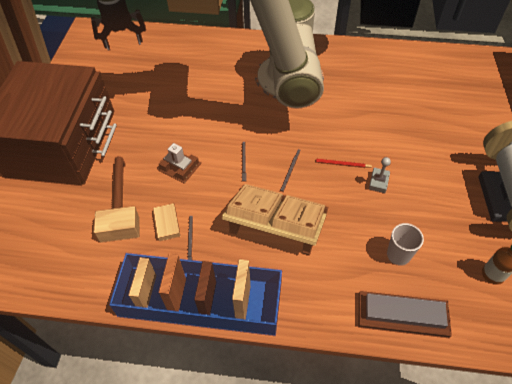

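View pics/side0.png

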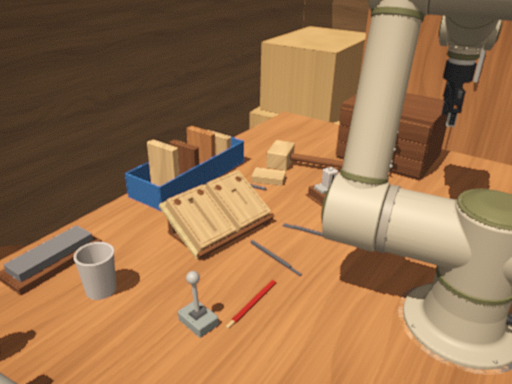

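The scene shows the gauge on its rest at about (177,160), the easel with two boards at (277,218), and the flag at (380,175). The side view has the gauge partly behind the arm.

```bash
python3 - <<'E'
from h import *
g=onz("scene",(178.8,161),32);print("gauge",g)
print("ch",onz("scene",(299,210.1),75),"short",onz("scene",(257,198.1),75),tri([("scene",(257,198.1)),("side",(239.4,198.5))]))
print("fb",onz("scene",(376.3,182.7),0),tri([("scene",(376.3,182.7)),("side",(197.5,320.6))]))
print("tip",tri([("scene",(385.3,157.9)),("side",(192.6,278))]))
for l in ["rest","gauge","easel","flag_base"]:
    for t in trace("scene",l)[:1]:
        ys,xs=np.nonzero(t["mask"]); r=cv2.minAreaRect(np.c_[xs,ys].astype(np.float32)); print(l,t["score"],r)
        z={"rest":6,"gauge":60,"easel":75,"flag_base":25}[l]
        print(np.round([onz("scene",p,z)[:2] for p in cv2.boxPoints(r)]).tolist())
s=sense();print(s["eef_pos"],R.from_quat(np.r_[s["ee_rot"][1:],s["ee_rot"][0]]).as_matrix().round(3))
a=cv2.imread('pics/scene0.png')[175:260,210:340];b=cv2.imread('pics/side0.png')[165:260,150:280]
c=cv2.imread('pics/scene0.png')[140:190,145:215]
f=lambda i:cv2.resize(i,(400,300),interpolation=cv2.INTER_CUBIC)
cv2.imwrite('pics/c1.png',np.vstack([np.hstack([f(a),f(b)]),np.hstack([f(c),f(c)])]))
E
```

```text
Traceback (most recent call last):
  File "h.py", line 8, in onz
    e,d=ray(cam,xy); return e+d*(z-e[2])/d[2]
        ~~~^^^^^^^^
  File "h.py", line 6, in ray
    return np.array(m["eye"]), np.array(m["rotation"])@d
                               ~~~~~~~~~~~~~~~~~~~~~~~^~
ValueError: matmul: Input operand 1 has a mismatch in its core dimension 0, with gufunc signature (n?,k),(k,m?)->(n?,m?) (size 3 is different from 4)
```

```bash
cat > h.py <<'E'
from rig import *
import numpy as np, cv2
from scipy.spatial.transform import Rotation as R
def qm(q): return R.from_quat(np.r_[q[1:],q[0]]).as_matrix()
def ray(cam,xy,m=None):
    m=m or camera_model(cam); K=np.array(m["mtx"]); d=np.linalg.inv(K)@np.array([xy[0],xy[1],1.0])
    return np.array(m["eye"]), qm(m["rotation"])@d
def onz(cam,xy,z):
    e,d=ray(cam,xy); return e+d*(z-e[2])/d[2]
def tri(obs):
    A=np.zeros((3,3));b=np.zeros(3)
    for c,xy in obs:
        e,d=ray(c,xy); d=d/np.linalg.norm(d); P=np.eye(3)-np.outer(d,d); A+=P;b+=P@e
    return np.linalg.solve(A,b)
def proj(cam,p):
    m=camera_model(cam); q=np.array(m["mtx"])@(qm(m["rotation"]).T@(np.array(p,float)-m["eye"])); return q[:2]/q[2]
E
python3 - <<'E'
from h import *
np.set_printoptions(precision=1,suppress=True)
g=onz("scene",(178.8,161),32);print("gauge",g)
print("ch",onz("scene",(299,210.1),75),"short",onz("scene",(257,198.1),75),tri([("scene",(257,198.1)),("side",(239.4,198.5))]))
print("fb",onz("scene",(376.3,182.7),0),tri([("scene",(376.3,182.7)),("side",(197.5,320.6))]))
print("tip",tri([("scene",(385.3,157.9)),("side",(192.6,278))]))
for l in ["rest","gauge","easel","flag_base"]:
    for t in trace("scene",l)[:1]:
        ys,xs=np.nonzero(t["mask"]); r=cv2.minAreaRect(np.c_[xs,ys].astype(np.float32)); print(l,t["score"],r)
        z={"rest":6,"gauge":60,"easel":75,"flag_base":25}[l]
        print(np.round([onz("scene",p,z)[:2] for p in cv2.boxPoints(r)]).tolist())
s=sense();print(s["eef_pos"],qm(s["ee_rot"]).round(3))
m=camera_model("wrist");print(m["eye"],qm(m["rotation"]),m["mtx"])
a=cv2.imread('pics/scene0.png')[175:260,210:340];b=cv2.imread('pics/side0.png')[165:260,150:280]
c=cv2.imread('pics/scene0.png')[140:190,145:215]
w=capture("wrist")[:,:,::-1]
f=lambda i:cv2.resize(i,(400,300),interpolation=cv2.INTER_CUBIC)
cv2.imwrite('pics/c1.png',np.vstack([np.hstack([f(a),f(b)]),np.hstack([f(c),f(w)])]))
E
```

```text
gauge [ 449.4 -294.7   32. ]
ch [609.2  79.   75. ] short [583.9 -38.5  75. ] [582.  -38.1  70.7]
fb [437.4 301.4   0. ] [437.4 303.3  -1.8]
tip [436.4 307.9 114.5]
rest 0.7 ((179.73109436035156, 169.30169677734375), (24.965625762939453, 40.60218811035156), 79.11447143554688)
[[437.0, -369.0], [393.0, -252.0], [484.0, -219.0], [526.0, -332.0]]
gauge 0.9 ((178.4947967529297, 156.69723510742188), (26.235294342041016, 20.294116973876953), 28.07248878479004)
[[471.0, -336.0], [399.0, -324.0], [439.0, -244.0], [507.0, -258.0]]
easel 0.88 ((273.0858459472656, 218.411865234375), (99.39855194091797, 51.68878173828125), 16.348173141479492)
[[694.0, -127.0], [530.0, -115.0], [592.0, 156.0], [745.0, 126.0]]
flag_base 0.85 ((380.3653869628906, 174.67308044433594), (18.238800048828125, 35.69314193725586), 11.309932708740234)
[[486.0, 272.0], [353.0, 294.0], [361.0, 347.0], [493.0, 323.0]]
[ 197.5 -486.4  211.6] [[ 0.9  0.4 -0. ]
 [ 0.4 -0.9  0. ]
 [-0.  -0.  -1. ]]
[ 257.8 -462.   375. ] [[ 0.4 -0.9 -0.2]
 [-0.9 -0.4 -0.1]
 [ 0.   0.3 -1. ]] [[308.9   0.  255.6]
 [  0.  308.9 193.3]
 [  0.    0.    1. ]]
```

View pics/c1.png

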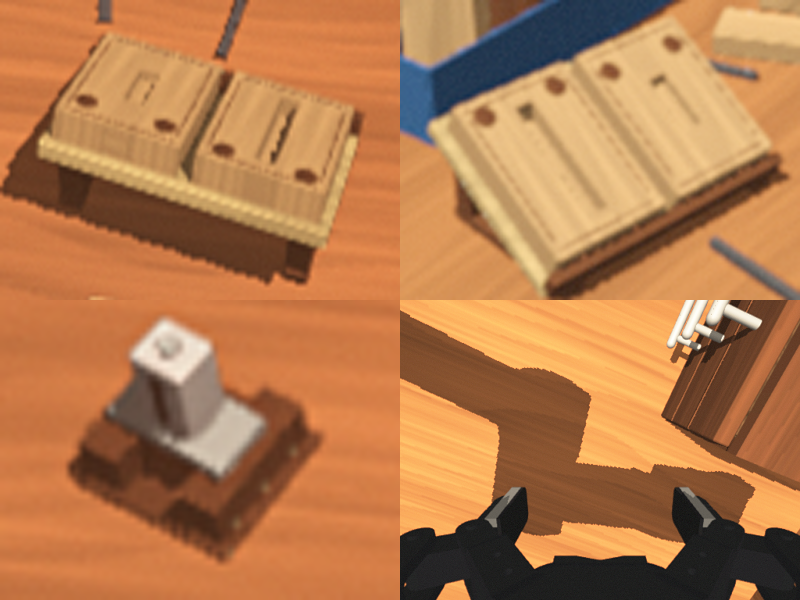

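The long channel is the right-hand board in the scene (+y); the left one is short. Now I'll move over the gauge for a closer look.

step_arm(commands="1 30.6 -8.3 -4 0 0 0;1 30.6 -8.3 -4 0 0 0;1 30.6 -8.3 -4 0 0 0;1 30.6 -8.3 -4 0 0 0;1 30.6 -8.3 -4 0 0 0;1 30.6 -8.3 -4 0 0 0;1 30.6 -8.3 -4 0 0 0;1 30.6 -8.3 -4 0 0 0;1 30.6 -8.3 -4 0 0 0;1 30.6 -8.3 -4 0 0 0;1 30.6 -8.3 -4 0 0 0;1 30.6 -8.3 -4 0 0 0", newtons=40)

```text
time_s: 2.05
eef_pos: [449.1, -295.1, 251.4]
ee_rot: [-0.0, 0.982, 0.191, -0.0]
force: [0.1, -0.7, 0.6]
grip_width: 1.001
grip_force: 0.0
```

```bash
python3 - <<'E'
from h import *
np.set_printoptions(precision=2,suppress=True)
s=sense();print(s["time_s"],s["eef_pos"],qm(s["ee_rot"]),s["dq"])
cv2.imwrite("pics/w1.png",capture("wrist")[:,:,::-1])
for l,z in [("gauge",32),("rest_top",32),("rest",0)]:
    for r in spot_point("wrist",l)[:2]: print(l,r["score"],r["xy"],onz("wrist",r["xy"],z))
for l in ["gauge","rest"]:
    for t in trace("wrist",l)[:1]:
        ys,xs=np.nonzero(t["mask"]); r=cv2.minAreaRect(np.c_[xs,ys].astype(np.float32)); print(l,t["score"],r)
        print(np.round([onz("wrist",p,42 if l=="gauge" else 6)[:2] for p in cv2.boxPoints(r)]).tolist())
E
```

```text
2.05 [ 449.07 -295.05  251.4 ] [[ 0.93  0.38 -0.  ]
 [ 0.38 -0.93  0.  ]
 [-0.   -0.   -1.  ]] [-0.01 -0.   -0.    0.   -0.    0.  ]
gauge 0.87 [257.9, 166.8] [ 447.34 -299.27   32.  ]
rest_top 0.55 [405.3, 93.9] [ 593.47 -427.94   32.  ]
rest 0.95 [258.4, 163.6] [ 446.7  -300.47    0.  ]
gauge 0.81 ((256.441162109375, 169.26470947265625), (61.49978256225586, 35.685062408447266), 49.398704528808594)
[[444.0, -255.0], [482.0, -275.0], [448.0, -342.0], [407.0, -322.0]]
rest 0.66 ((256.5, 164.5), (76.36752319335938, 67.88224792480469), 45.0)
[[424.0, -233.0], [506.0, -270.0], [468.0, -363.0], [381.0, -329.0]]
```

View pics/w1.png

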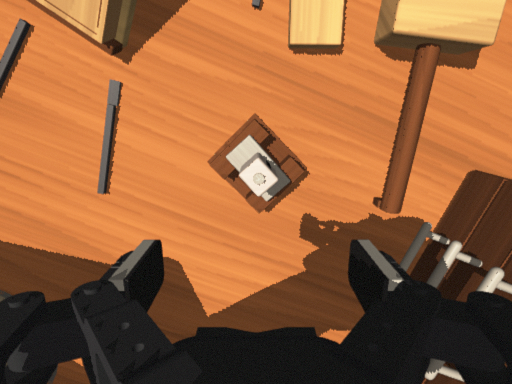

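Gauge at (258,167) in the wrist view, its long axis tilted about 45° in the image; the housing top shows at (261,178).

```bash
python3 - <<'E'
from h import *
np.set_printoptions(precision=2,suppress=True)
print("top",onz("wrist",(260.5,178),92))
c=[onz("wrist",p,42)[:2] for p in [(226,155),(247,136),(291,181),(268,199)]]
print(np.array(c)); d=c[2]-c[1]; print(np.degrees(np.arctan2(d[1],d[0])),np.linalg.norm(d)); d=c[1]-c[0];print(np.degrees(np.arctan2(d[1],d[0])),np.linalg.norm(d))
f=[onz("wrist",p,6)[:2] for p in [(209,161),(256,114),(307,171),(262,212)]]
print(np.array(f),np.mean(f,0))
for i in range(4):
    d=f[(i+1)%4]-f[i];print(np.degrees(np.arctan2(d[1],d[0])),np.linalg.norm(d))
s=sense()
for yaw in (-24,-26):
    T=R.from_euler('z',np.radians(yaw)).as_matrix()@np.diag([1,-1,-1])
    print(R.from_matrix(qm(s["ee_rot"]).T@T).as_rotvec())
E
```

```text
top [ 447.33 -301.58   92.  ]
[[ 448.31 -256.94]
 [ 478.91 -272.14]
 [ 448.29 -342.82]
 [ 416.24 -325.36]]
-113.42268389977916 77.03432320317
-26.40371501352634 34.17272885733751
[[ 426.36 -237.46]
 [ 506.13 -272.75]
 [ 463.04 -364.22]
 [ 386.67 -330.17]] [ 445.55 -301.15]
-23.866888239278694 87.22939371097826
-115.22529465422639 101.10873576879662
155.97128172566002 83.61596153358211
66.82443843575176 100.85149146868196
[0.  0.  0.8]
[0.   0.   0.84]
```

step_arm(commands="1 -0.4 0.4 4 0 0 0.8;1 -0.4 0.4 6 0 0 0.8;1 -0.4 0.4 9 0 0 0.8;1 -0.4 0.4 9 0 0 0.8;1 -0.4 0.4 9 0 0 0.8;1 -0.4 0.4 9 0 0 0.8;1 -0.4 0.4 9 0 0 0.8;1 -0.4 0.4 11 0 0 0.8;1 -0.4 0.4 14 0 0 0.8;1 -0.4 0.4 16.5 0 0 0.8;1 -0.4 0.4 18.1 0 0 0.8;1 -0.4 0.4 18.1 0 0 0.8;1 -0.4 0.4 18.1 0 0 0.8")

```text
time_s: 3.43
eef_pos: [447.5, -299.6, 70.6]
ee_rot: [-0.0, 0.979, -0.206, -0.0]
force: [-0.2, -0.3, 0.3]
grip_width: 1.0
grip_force: 0.0
```

step_arm(commands="0 0 0 0 0 0 0;0 0 0 0 0 0 0;0 0 0 0 0 0 0;0 0 0 0 0 0 0;0 0 0 0 0 0 0;0 0 0 0 0 0 0;0 0 0 0 0 0 0;0 0 0 0 0 0 0;0 0 0 0 0 0 0", newtons=50)

```text
time_s: 4.18
eef_pos: [448.6, -300.3, 72.4]
ee_rot: [0.001, 0.979, -0.206, 0.002]
force: [-0.1, 1.5, 9.2]
grip_width: -0.003
grip_force: 5.0
```

```bash
python3 - <<'E'
from h import *
np.set_printoptions(precision=3,suppress=True)
s=sense();print(s)
a=capture("wrist")[:,:,::-1];b=capture("scene")[120:210,120:240,::-1]
cv2.imwrite("pics/w2.png",np.hstack([cv2.resize(a,(400,300)),cv2.resize(b,(400,300),interpolation=cv2.INTER_CUBIC)]))
E
```

```text
{'time_s': 4.1833, 'joints': array([-0.807,  0.492,  1.628,  0.   ,  1.018,  1.178]), 'dq': array([-0.001,  0.   , -0.002,  0.001,  0.002,  0.001]), 'tau': array([ -0.719, -40.183, -19.093,  -0.27 ,  -0.164,  -0.   ]), 'eef_pos': array([ 448.616, -300.298,   72.364]), 'ee_rot': array([ 0.001,  0.979, -0.206,  0.002]), 'force': array([-0.138,  1.545,  9.193]), 'wrist_torque': array([ 0.252, -0.06 ,  0.027]), 'grip_force': 4.991908209049143, 'grip_width': -0.0026835670005485716}
```

View pics/w2.png

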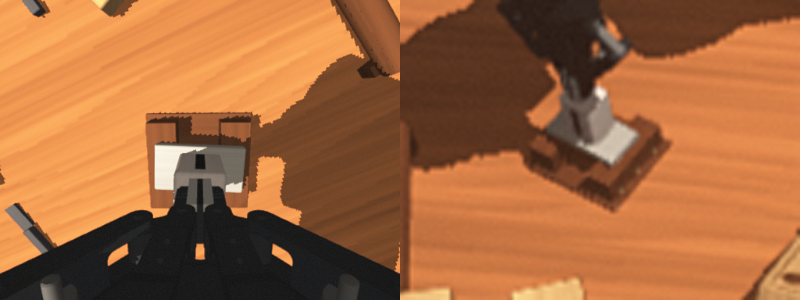

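```bash
python3 - <<'E'
from h import *
np.set_printoptions(precision=1,suppress=True)
for c in ("wrist","scene"):
    for l,z in [("gauge",32),("rest_top",32),("rest",0)]:
        for r in spot_point(c,l)[:1]: print(c,l,round(r["score"],2),r["xy"],onz(c,r["xy"],z))
s=sense();p=s["eef_pos"];Q=qm(s["ee_rot"])
print("tcp px",proj("wrist",p),"tip",proj("wrist",p+Q@[0,0,17]),"scene",proj("scene",p), "exp top",proj("wrist",[447,-300.5,92]),"exp base",proj("wrist",[447,-300.5,42]),proj("scene",[447,-300.5,92]))
im=cv2.imread("pics/w2.png")
im=capture("wrist")[120:384,120:400,::-1]; cv2.imwrite("pics/w3.png",cv2.resize(im,None,fx=2.2,fy=2.2,interpolation=cv2.INTER_CUBIC))
E
```

```text
wrist gauge 0.75 [253.5, 212.4] [ 446.4 -298.2   32. ]
scene gauge 0.85 [175.7, 158.8] [ 442.2 -305.9   32. ]
scene rest_top 0.56 [179.8, 162.0] [ 452.8 -290.9   32. ]
scene rest 0.68 [176.3, 165.3] [ 442.7 -309.     0. ]
tcp px [255.  230.1] tip [255.  219.8] scene [175.  152.2] exp top [256.6 247.1] exp base [256.3 215.1] [174.  147.5]
```

View pics/w3.png

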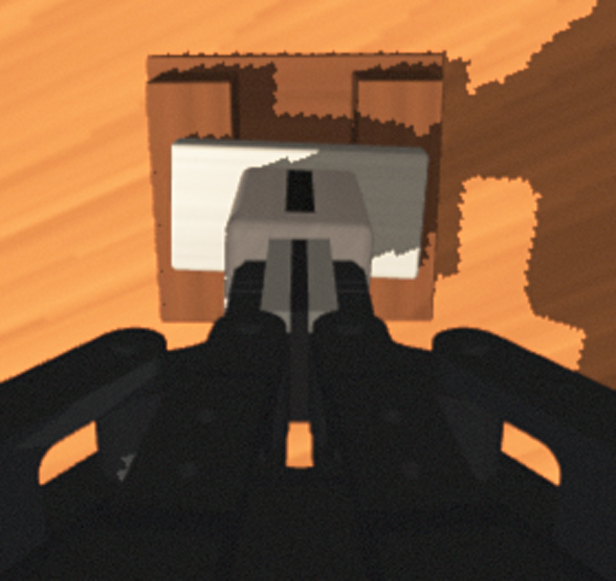

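The closed fingertips sit on top of the housing near (255,229), not around it: they reach less far than expected. I'll open, go lower in small steps and watch the force.

step_arm(commands="1 0 0 0 0 0 0;1 0 0 0 0 0 0;1 0 0 0 0 0 0;1 0 0 0 0 0 0;1 0 0 0 0 0 0;1 0 0 0 0 0 0;1 0 0 1 0 0 0;1 0 0 2 0 0 0;1 0 0 2.5 0 0 0;1 0 0 2.5 0 0 0")

```text
time_s: 5.47
eef_pos: [446.9, -298.8, 43.7]
ee_rot: [-0.001, 0.979, -0.206, -0.001]
force: [0.5, -1.2, 1.3]
grip_width: 1.0
grip_force: 0.0
```

step_arm(commands="0 0 0 0 0 0 0;0 0 0 0 0 0 0;0 0 0 0 0 0 0;0 0 0 0 0 0 0;0 0 0 0 0 0 0;0 0 0 0 0 0 0")

```text
time_s: 5.97
eef_pos: [447.9, -299.7, 46.2]
ee_rot: [0.0, 0.979, -0.206, 0.0]
force: [-0.5, 0.2, 5.2]
grip_width: 0.392
grip_force: 49.9
```

Gripped the housing (33 mm). Lift and move to a viewing pose by the easel.

step_arm(commands="0 0 0 -1.5 0 0 0;0 0 0 -4 0 0 0;0 0 0 -8 0 0 0;0 0 0 -12 0 0 0;0 -1 -4 -15 0 0 -0.1;0 -1.7 -8 -18 0 0 -0.2;0 -2.5 -12 -21 0 0 -0.2;0 -3.3 -16 -24 0 0 -0.2;0 -4.2 -20 -25.4 0 0 -0.2;0 -5 -24 -25.4 0 0 -0.2;0 -5.8 -28 -25.4 0 0 -0.2;0 -6.7 -32 -25.4 0 0 -0.2;0 -7.5 -36 -25.4 0 0 -0.2;0 -8.2 -39 -25.4 0 0 -0.2;0 -8.2 -39 -25.4 0 0 -0.2;0 -8.2 -39 -25.4 0 0 -0.2")

```text
time_s: 7.3
eef_pos: [529.4, 94.3, 298.8]
ee_rot: [-0.0, 0.995, -0.105, -0.001]
force: [-0.6, 0.3, -3.6]
grip_width: 0.392
grip_force: 50.5
```

```bash
python3 - <<'E'
from h import *
np.set_printoptions(precision=2,suppress=True)
s=sense();print(s["time_s"],s["eef_pos"],s["ee_rot"],s["force"],s["grip_width"])
a=capture("wrist")[:,:,::-1]
for l in ["channel","short_channel","easel"]:
    for r in spot_point("wrist",l)[:2]: print(l,round(r["score"],2),r["xy"],onz("wrist",r["xy"],75))
b=capture("side")
cv2.imwrite("pics/w4.png",cv2.resize(a,(800,600),interpolation=cv2.INTER_CUBIC))
E
```

```text
7.3 [529.36  94.35 298.78] [-0.    0.99 -0.1  -0.  ] [-0.58  0.32 -3.58] 0.3916793636945494
channel 0.68 [249.4, 97.2] [609.31  80.52  75.  ]
short_channel 0.69 [357.6, 93.4] [586.12 -47.72  75.  ]
easel 0.96 [296.3, 96.5] [598.3   23.99  75.  ]
```

View pics/w4.png

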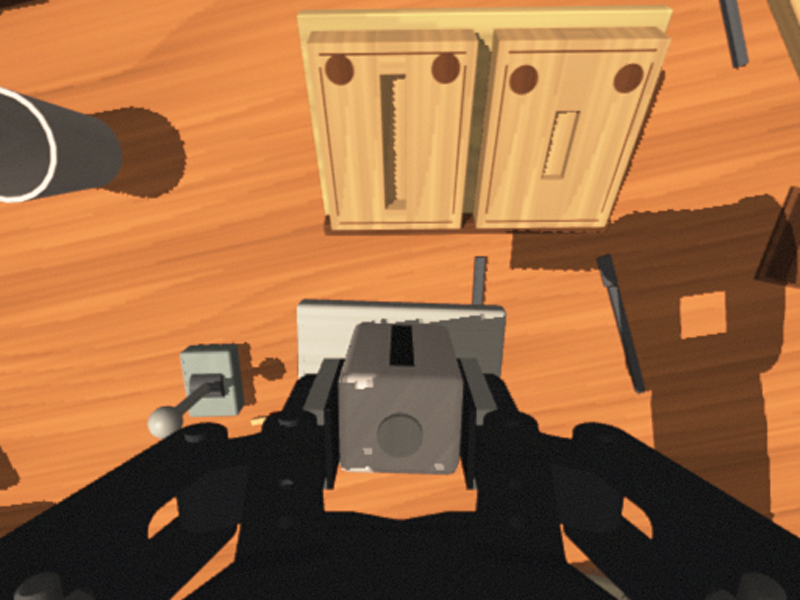

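The held gauge is straight in the fingers; the long channel's mouth runs from about (393,75) to (396,207) in this view, and the flag block is at (210,380).

```bash
cat >> h.py <<'E'
def target(c,yaw,off,s):
    """tool pose with origin 'off' mm short of c along inward normal; returns cm shift & rotvec in tool axes"""
    ex=np.array([np.cos(yaw),np.sin(yaw),0]); n=-.5*ex+np.array([0,0,.75**.5])
    z=-n; x=.75**.5*ex+np.array([0,0,.5]); y=np.cross(z,x)
    Q=qm(s["ee_rot"]); p=np.array(c)+n*off
    return Q.T@(p-s["eef_pos"])/10, R.from_matrix(Q.T@np.c_[x,y,z]).as_rotvec(), p
E
python3 - <<'E'
from h import *
np.set_printoptions(precision=3,suppress=True)
k=1.5625
t=onz("wrist",(393.5/k,75/k),102.5);b=onz("wrist",(396.5/k,207/k),47.5)
d=t-b;print(t,b,(t+b)/2,np.linalg.norm(d),np.degrees(np.arctan2(d[1],d[0])))
# left/right lower edges of boards
for p,q in [((330,230),(610,228)),((300,12),(671,12))]:
    A,B=[onz("wrist",(u[0]/k,u[1]/k),37 if p[1]>100 else 113) for u in (p,q)]; e=A-B;print("edge",A,B,np.degrees(np.arctan2(-e[0],e[1])))
f=[onz("wrist",(u/k,v/k),25) for u,v in [(180,350),(237,343),(242,410),(190,416)]];f=np.array(f);print("flag",f[:,:2],f.mean(0))
s=sense();Q=qm(s["ee_rot"]);P=s["eef_pos"]
for z in (4.2,-1,9,-8): print(z,[(proj("wrist",P+Q@[20,yy,z])*k).round(0).tolist() for yy in (-38,38)],(proj("wrist",P+Q@[0,0,z-54])*k).round(0))
for yaw in (-11,-12,-13): print(target((t+b)/2,np.radians(yaw),60,s))
E
```

```text
[657.11   64.991 102.5  ] [566.116  83.279  47.5  ] [611.613  74.135  75.   ] 107.8852018164378 -11.364196062135633
edge [558.562 144.802  37.   ] [507.571 -95.6    37.   ] -11.975288970789654
edge [704.708 116.156 113.   ] [ 653.368 -118.076  113.   ] -12.362826743787029
flag [[477.005 316.906]
 [472.062 261.098]
 [403.083 277.444]
 [407.923 330.284]] [440.018 296.433  25.   ]
4.2 [[293.0, 303.0], [504.0, 303.0]] [398. 430.]
-1 [[290.0, 307.0], [507.0, 307.0]] [398. 441.]
9 [[295.0, 300.0], [501.0, 299.0]] [398. 421.]
-8 [[285.0, 312.0], [512.0, 312.0]] [398. 457.]
(array([ 5.366, -0.203, 17.242]), array([ 0.007,  0.524, -0.023]), array([582.164,  79.86 , 126.962]))
(array([ 5.365, -0.255, 17.242]), array([ 0.002,  0.524, -0.006]), array([582.269,  80.373, 126.962]))
(array([ 5.365, -0.308, 17.242]), array([-0.003,  0.524,  0.011]), array([582.382,  80.884, 126.962]))
```

step_arm(commands="0 2 -0.2 3 0 0.12 0;0 3 -0.4 6 0 0.24 0;0 4 -0.4 9 0 0.36 0;0 5 -0.4 12 0 0.48 0;0 5.4 -0.4 15 0.002 0.524 -0.006;0 5.4 -0.4 16.5 0.002 0.524 -0.006;0 5.4 -0.4 17.2 0.002 0.524 -0.006;0 5.4 -0.4 17.2 0.002 0.524 -0.006;0 5.4 -0.4 17.2 0.002 0.524 -0.006")

```text
time_s: 8.3
eef_pos: [584.3, 82.1, 129.3]
ee_rot: [0.027, 0.96, -0.101, 0.258]
force: [1.1, 0.3, -3.1]
grip_width: 0.393
grip_force: 50.5
```

```bash
python3 - <<'E'
from h import *
np.set_printoptions(precision=2,suppress=True)
s=sense();print(s["time_s"],s["eef_pos"],s["ee_rot"],s["force"],s["grip_width"])
a=capture("wrist")[:,:,::-1]
for l in ["channel","gauge"]:
    for r in spot_point("wrist",l)[:2]: print(l,round(r["score"],2),r["xy"])
cv2.imwrite("pics/w5.png",cv2.resize(a,(800,600),interpolation=cv2.INTER_CUBIC))
print(target([611.6,75.8,75],np.radians(-12),60,s))
Q=qm(s["ee_rot"]);P=s["eef_pos"];k=1.5625
for x in (25,55):
    print(x,[(proj("wrist",P+Q@[x,yy,60])*k).round(0).tolist() for yy in (-9,0,9)])
print("base",[(proj("wrist",P+Q@[20,yy,4.2])*k).round(0).tolist() for yy in (-38,38)])
E
```

```text
8.3 [584.29  82.09 129.31] [ 0.03  0.96 -0.1   0.26] [ 1.09  0.28 -3.08] 0.3930530857572481
gauge 0.77 [255.1, 222.0]
(array([-0.29,  0.05,  0.1 ]), array([-0., -0., -0.]), array([582.26,  82.04, 126.96]))
25 [[380.0, 264.0], [400.0, 264.0], [419.0, 264.0]]
55 [[380.0, 199.0], [400.0, 199.0], [419.0, 199.0]]
base [[294.0, 305.0], [505.0, 305.0]]
```

View pics/w5.png

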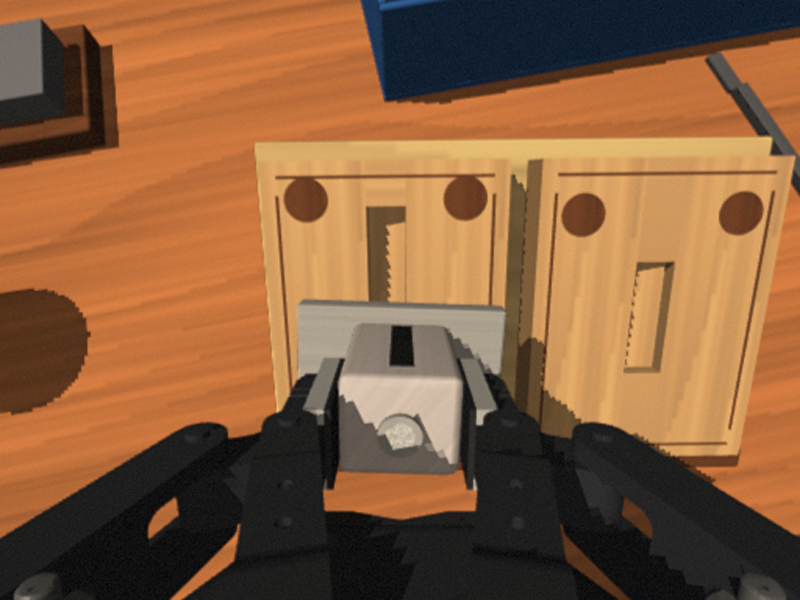

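Channel mouth shows at columns 366–406 (rows 207–300), while the gauge's centre is at ~402: shift about 7 mm to the left.

step_arm(commands="0 0 -0.4 0 0.006 0 -0.01;0 0 -0.67 0 0.006 0 -0.01;0 0 -0.67 0 0.006 0 -0.01;0 0 -0.67 1 0.006 0 -0.01;0 0 -0.67 1.5 0.006 0 -0.01;0 0 -0.67 1.5 0.006 0 -0.01;0 0 -0.67 1.5 0.006 0 -0.01")

```text
time_s: 9.03
eef_pos: [591.7, 87.7, 113.8]
ee_rot: [0.025, 0.961, -0.095, 0.257]
force: [0.1, -0.3, -3.1]
grip_width: 0.392
grip_force: 50.5
```

```bash
python3 - <<'E'
from h import *
np.set_printoptions(precision=2,suppress=True)
s=sense();print(s["time_s"],s["eef_pos"],s["ee_rot"],s["force"])
a=capture("wrist");g=cv2.cvtColor(a,cv2.COLOR_RGB2GRAY).astype(int)
for r in (140,150,160,170,180,186): print(r,g[r,225:285].tolist())
print(g[197:200,180:335:1][1].tolist())
Q=qm(s["ee_rot"]);P=s["eef_pos"]
for x in (25,40,55): print(x,[proj("wrist",P+Q@[x,yy,45]).round(1).tolist() for yy in (-9,0,9)])
print("base",[proj("wrist",P+Q@[20,yy,4.2]).round(1).tolist() for yy in (-38,38)])
E
```

```text
9.0333 [591.72  87.75 113.84] [ 0.03  0.96 -0.09  0.26] [ 0.08 -0.31 -3.13]
140 [175, 176, 182, 183, 180, 181, 176, 174, 170, 169, 166, 166, 165, 162, 158, 156, 162, 166, 174, 152, 89, 81, 86, 85, 86, 81, 81, 82, 80, 83, 81, 78, 83, 82, 88, 86, 88, 86, 84, 81, 79, 83, 81, 83, 83, 75, 102, 158, 168, 167, 169, 169, 170, 173, 174, 175, 178, 179, 176, 173]
150 [173, 174, 178, 181, 181, 179, 178, 172, 172, 169, 170, 166, 165, 161, 158, 156, 160, 167, 172, 149, 89, 82, 85, 84, 84, 80, 82, 85, 79, 83, 82, 81, 80, 115, 147, 174, 179, 179, 178, 174, 171, 171, 172, 170, 172, 144, 122, 158, 166, 169, 167, 169, 169, 172, 174, 178, 179, 178, 175, 172]
160 [174, 172, 176, 179, 178, 178, 175, 175, 170, 168, 169, 166, 164, 167, 169, 171, 171, 172, 173, 161, 90, 79, 84, 84, 83, 81, 80, 81, 79, 83, 85, 85, 92, 155, 176, 179, 177, 180, 174, 173, 172, 168, 168, 168, 169, 138, 122, 158, 170, 171, 168, 168, 168, 173, 173, 176, 177, 174, 175, 173]
170 [169, 171, 175, 177, 179, 177, 177, 175, 173, 170, 169, 164, 165, 165, 168, 171, 170, 169, 172, 172, 94, 77, 83, 80, 81, 80, 80, 82, 79, 81, 83, 87, 87, 82, 
[... 979 characters left out ...]
66, 165, 165, 166, 165, 165, 165, 165, 164, 167, 166, 166, 165, 166, 166, 167, 165, 167, 165, 168, 166, 165, 167, 166, 166, 167, 167, 168, 172, 168, 170, 169, 168, 167, 168, 170, 169, 167, 167, 166, 167, 166, 163, 165, 164, 162, 163, 159, 159, 157, 154, 154, 151, 150, 150, 147, 145, 146, 148, 147, 142, 142, 140, 135, 138, 136, 136, 134, 132, 132, 131, 127, 128, 125, 126, 123, 122, 121, 121, 120, 121, 116, 119, 117, 115, 113, 116, 116, 110, 121, 156, 175, 175, 174, 150, 88, 80, 160, 166, 168, 167, 167]
25 [[242.0, 172.5], [255.1, 172.5], [268.2, 172.5]]
40 [[241.8, 150.6], [255.1, 150.6], [268.4, 150.6]]
55 [[241.5, 127.9], [255.1, 127.9], [268.7, 127.9]]
base [[187.6, 195.2], [322.4, 195.2]]
```

step_arm(commands="0 0 0.05 0.5 0 0 0;0 0 0.05 1 0 0 0;0 0 0.05 1.3 0 0 0;0 0 0.05 1.5 0 0 0;0 0 0.05 1.6 0 0 0;0 0 0.05 1.6 0 0 0")

```text
time_s: 9.58
eef_pos: [599.6, 85.8, 100.4]
ee_rot: [0.025, 0.961, -0.095, 0.258]
force: [-0.0, -0.3, -3.4]
grip_width: 0.392
grip_force: 50.5
```

step_arm(commands="0 0 0 0.15 0 0 0;0 0 0 0.3 0 0 0;0 0 0 0.45 0 0 0;0 0 0 0.6 0 0 0;0 0 0 0.6 0 0 0")

```text
time_s: 10.0
eef_pos: [602.6, 85.2, 95.3]
ee_rot: [0.025, 0.961, -0.095, 0.258]
force: [-0.1, 0.8, -3.7]
grip_width: 0.392
grip_force: 50.5
```

step_arm(commands="0 0 0 0.1 0 0 0;0 0 0 0.2 0 0 0;0 0 0 0.3 0 0 0;0 0 0 0.3 0 0 0")

```text
time_s: 10.33
eef_pos: [604.0, 84.9, 92.8]
ee_rot: [0.025, 0.961, -0.095, 0.258]
force: [-0.7, 0.2, -2.1]
grip_width: 0.389
grip_force: 50.5
```

step_arm(commands="0 0 0 0.1 0 0 0;0 0 0 0.2 0 0 0;0 0 0 0.3 0 0 0;0 0 0 0.3 0 0 0")

```text
time_s: 10.67
eef_pos: [605.6, 84.7, 90.4]
ee_rot: [0.025, 0.961, -0.095, 0.258]
force: [-1.0, 0.2, -0.2]
grip_width: 0.391
grip_force: 51.0
```

step_arm(commands="0 0 0 0.1 0 0 0;0 0 0 0.2 0 0 0;0 0 0 0.2 0 0 0")

```text
time_s: 10.92
eef_pos: [606.6, 84.5, 88.6]
ee_rot: [0.025, 0.961, -0.095, 0.258]
force: [-0.5, 0.0, 0.2]
grip_width: 0.391
grip_force: 51.0
```

step_arm(commands="0 0 0 0.1 0 0 0;0 0 0 0.2 0 0 0;0 0 0 0.2 0 0 0")

```text
time_s: 11.17
eef_pos: [606.7, 84.4, 88.4]
ee_rot: [0.025, 0.961, -0.095, 0.258]
force: [-22.7, 0.1, 21.7]
grip_width: 0.392
grip_force: 54.2
```

step_arm(commands="0 0 0 -0.08 0 0 0;0 0 0 -0.08 0 0 0;0 0 0 -0.08 0 0 0")

```text
time_s: 11.42
eef_pos: [606.7, 84.4, 88.4]
ee_rot: [0.025, 0.961, -0.095, 0.258]
force: [-13.2, -0.3, 12.1]
grip_width: 0.39
grip_force: 52.7
```

```bash
python3 - <<'E'
from h import *
np.set_printoptions(precision=3,suppress=True)
s=sense();Q=qm(s["ee_rot"]);print(s["eef_pos"],Q.T@s["force"],Q.T@s["wrist_torque"],s["ee_rot"])
a=capture("wrist")[:,:,::-1]
b=capture("side")[130:280,130:330,::-1]
cv2.imwrite("pics/w6.png",np.hstack([cv2.resize(a[150:340,150:360],(400,362),interpolation=cv2.INTER_CUBIC),cv2.resize(b,(400,362),interpolation=cv2.INTER_CUBIC)]))
E
```

```text
[606.699  84.423  88.393] [ -5.072   2.832 -16.897] [-0.263 -1.19   0.016] [ 0.025  0.961 -0.095  0.258]
```

View pics/w6.png

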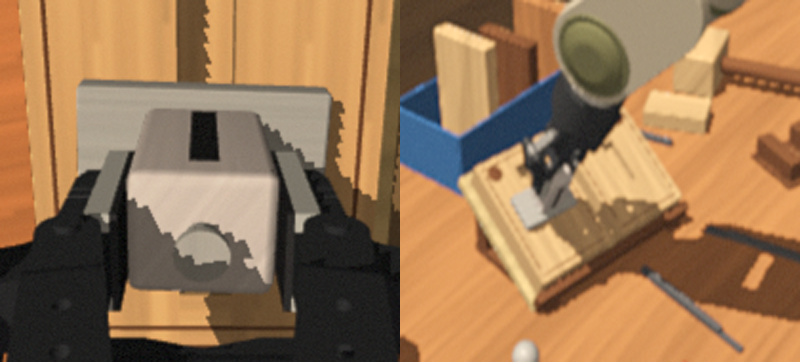

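Base sits rigidly flat (position unchanged as force halved). Contact with the floor began only about 4–5 mm before seating, so the depth is 16 mm. Retract along the normal.

step_arm(commands="0 0 0 0.04 0 0 0;0 0 0 0.04 0 0 0;0 0 0 0.04 0 0 0;0 0 0 -0.2 0 0 0;0 0 0 -0.6 0 0 0;0 0 0 -1.5 0 0 0;0 0 0 -3 0 0 0;0 0 0 -6 0 0 0;0 0 0 -9 0 0 0;0 0 0 -12 0 0 0;0 0 0 -14 0 0 0;0 0 0 -14 0 0 0")

```text
time_s: 12.52
eef_pos: [538.4, 98.6, 213.3]
ee_rot: [0.025, 0.96, -0.094, 0.261]
force: [0.2, -0.2, -2.6]
grip_width: 0.389
grip_force: 50.6
```

```bash
cat >> h.py <<'E'
def down(p,yaw,s):
    Q=qm(s["ee_rot"]); T=R.from_euler('z',yaw).as_matrix()@np.diag([1,-1,-1])
    return (Q.T@(np.array(p)-s["eef_pos"])/10).round(3), R.from_matrix(Q.T@T).as_rotvec().round(4)
E
python3 - <<'E'
from h import *
np.set_printoptions(precision=3,suppress=True)
s=sense();print(s["time_s"],s["eef_pos"],s["force"],s["grip_width"],s["joints"])
for p in ([520,-80,260],[447.7,-300,180]): print(down(p,np.radians(-23.8),s))
a=capture("wrist");g=cv2.cvtColor(a,cv2.COLOR_RGB2GRAY)
print(proj("wrist",s["eef_pos"]+qm(s["ee_rot"])@[0,0,14.5-60]),proj("wrist",s["eef_pos"]+qm(s["ee_rot"])@[0,0,14.5-68]))
cv2.imwrite("pics/t.png",a[:,:,::-1])
E
```

```text
12.5167 [538.439  98.568 213.282] [ 0.243 -0.232 -2.641] 0.3887414432979576 [ 0.022  0.117  1.842 -0.174  0.669  1.897]
(array([ 3.814, 17.865, -3.224]), array([-0.06 , -0.528,  0.214]))
(array([-2.644, 40.867,  2.203]), array([-0.06 , -0.528,  0.214]))
[254.125 271.797] [254.059 282.166]
```

step_arm(commands="0 1 4 -1.5 -0.01 -0.12 0.05;0 2 8 -2.5 -0.025 -0.24 0.1;0 3 12 -3.2 -0.04 -0.36 0.15;0 3.8 16 -3.2 -0.06 -0.47 0.2;0 3 19.5 -2.5 -0.06 -0.528 0.214;0 2 23.5 -1.6 -0.06 -0.528 0.214;0 1 27.5 -0.7 -0.06 -0.528 0.214;0 0 31.5 0 -0.06 -0.528 0.214;0 -1 35 1 -0.06 -0.528 0.214;0 -2 38.5 1.7 -0.06 -0.528 0.214;0 -2.64 40.9 2.2 -0.06 -0.528 0.214;0 -2.64 40.9 2.2 -0.06 -0.528 0.214;0 -2.64 40.9 2.2 -0.06 -0.528 0.214;0 -2.64 40.9 2.2 -0.06 -0.528 0.214")

```text
time_s: 13.73
eef_pos: [447.1, -300.6, 175.3]
ee_rot: [0.0, 0.978, -0.207, -0.004]
force: [0.2, 0.7, -2.6]
grip_width: 0.391
grip_force: 51.1
```

```bash
python3 - <<'E'
from h import *
np.set_printoptions(precision=3,suppress=True)
s=sense();print(s["time_s"],s["eef_pos"],s["force"])
capture("wrist");capture("scene")
for r in spot_point("wrist","rest_top")[:1]: print(r["score"],onz("wrist",r["xy"],32))
for r in spot_point("scene","rest_top")[:1]: print(r["score"],onz("scene",r["xy"],32))
print(down([447.7,-300,60],np.radians(-23.8),s))
E
```

```text
13.7333 [ 447.094 -300.642  175.344] [ 0.17   0.707 -2.642]
0.69 [ 447.626 -296.162   32.   ]
0.69 [ 444.7   -294.224   32.   ]
(array([ 0.11 , -0.105, 11.534]), array([ 0.002,  0.007, -0.001]))
```

step_arm(commands="0 0.1 -0.1 3 0 0.007 0;0 0.1 -0.1 6 0 0.007 0;0 0.1 -0.1 9 0 0.007 0;0 0.1 -0.1 11 0 0.007 0;0 0.1 -0.1 12 0 0.007 0;0 0.1 -0.1 12.4 0 0.007 0;0 0.1 -0.1 12.4 0 0.007 0")

```text
time_s: 14.52
eef_pos: [447.8, -300.3, 52.5]
ee_rot: [0.001, 0.979, -0.206, 0.0]
force: [0.3, 0.0, -3.4]
grip_width: 0.392
grip_force: 51.0
```

step_arm(commands="0 0 0 0.1 0 0 0;0 0 0 0.2 0 0 0;0 0 0 0.3 0 0 0;0 0 0 0.3 0 0 0")

```text
time_s: 14.85
eef_pos: [447.7, -300.5, 49.8]
ee_rot: [0.002, 0.978, -0.206, 0.001]
force: [-0.4, 0.4, -3.4]
grip_width: 0.391
grip_force: 51.0
```

step_arm(commands="0 0 0 0.1 0 0 0;0 0 0 0.2 0 0 0;0 0 0 0.2 0 0 0")

```text
time_s: 15.1
eef_pos: [447.4, -300.3, 47.2]
ee_rot: [0.001, 0.978, -0.206, 0.0]
force: [0.4, 0.2, -2.9]
grip_width: 0.395
grip_force: 51.0
```

step_arm(commands="0 0 0 0.1 0 0 0;0 0 0 0.15 0 0 0;0 0 0 0.15 0 0 0")

```text
time_s: 15.35
eef_pos: [447.6, -300.5, 46.3]
ee_rot: [0.002, 0.978, -0.206, 0.0]
force: [-0.6, 0.5, 2.5]
grip_width: 0.39
grip_force: 51.5
```

Seated at the same height as when it was picked up; release and rise.

step_arm(commands="0.7 0 0 0 0 0 0;1 0 0 0 0 0 0;1 0 0 0 0 0 0;1 0 0 0 0 0 0;1 0 0 0 0 0 0;1 0 0 0 0 0 0;1 0 0 -2 0 0 0;1 0 0 -5 0 0 0;1 0 0 -9 0 0 0;1 0 0 -13 0 0 0;1 0 0 -17 0 0 0;1 0 0 -17 0 0 0")

```text
time_s: 16.35
eef_pos: [449.5, -301.8, 223.7]
ee_rot: [0.005, 0.978, -0.206, 0.006]
force: [0.1, -0.3, 0.6]
grip_width: 1.002
grip_force: 0.0
```

```bash
python3 - <<'E'
from h import *
np.set_printoptions(precision=2,suppress=True)
s=sense();print(s["time_s"],s["eef_pos"])
a=capture("wrist")
for l,z in [("gauge",32),("rest",0)]:
    for r in spot_point("wrist",l)[:1]: print(l,r["score"],r["xy"],onz("wrist",r["xy"],z))
x,y=map(int,proj("wrist",[447.5,-300.5,60])); c=a[y-60:y+60,x-80:x+80,::-1]
b=capture("scene")[:,:,::-1]
for l,z in [("flag_tip",0),("flag_base",0)]:
    o=[("scene",spot_point("scene",l)[0]["xy"])]
    capture("side"); o.append(("side",spot_point("side",l)[0]["xy"])); print(l,tri(o))
cv2.imwrite("pics/w7.png",np.hstack([cv2.resize(c,(400,300),interpolation=cv2.INTER_CUBIC),cv2.resize(b[130:205,330:430],(400,300),interpolation=cv2.INTER_CUBIC)]))
E
```

```text
16.35 [ 449.48 -301.77  223.73]
gauge 0.7 [252.1, 173.3] [ 445.83 -296.12   32.  ]
rest 0.57 [249.6, 168.0] [ 446.87 -292.41    0.  ]
flag_tip [481.   288.07  72.52]
flag_base [435.96 304.99  -0.89]
```

View pics/w7.png

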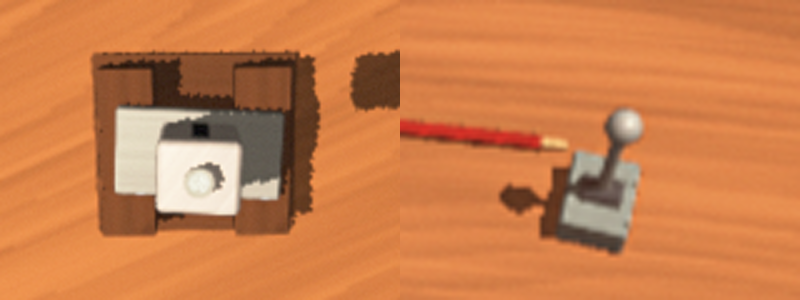

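The gauge stands upright on its rest with the tail raised; the lever is still upright, its ball at about (386,161) in the scene view. Next, the move to the flag's near side with the fingers shut.

```bash
python3 - <<'E'
from h import *
s=sense()
for p in ([379.3,313.5,220],): print(down(p,np.radians(-12),s))
E
```

```text
(array([-31.009, -53.347,  -0.596]), array([ 2.100e-03,  2.000e-04, -2.065e-01]))
```

step_arm(commands="0 -2 -3.5 -0.6 0 0 -0.1;0 -4 -7 -0.6 0 0 -0.2;0 -6 -10.4 -0.6 0 0 -0.206;0 -8 -13.8 -0.6 0 0 -0.206;0 -10 -17.2 -0.6 0 0 -0.206;0 -12 -20.6 -0.6 0 0 -0.206;0 -14 -24 -0.6 0 0 -0.206;0 -16 -27.5 -0.6 0 0 -0.206;0 -18 -31 -0.6 0 0 -0.206;0 -20 -34.4 -0.6 0 0 -0.206;0 -22 -37.8 -0.6 0 0 -0.206;0 -24 -41.3 -0.6 0 0 -0.206;0 -26 -44.7 -0.6 0 0 -0.206;0 -28 -48.2 -0.6 0 0 -0.206;0 -30 -51.6 -0.6 0 0 -0.206;0 -31 -53.3 -0.6 0 0 -0.206;0 -31 -53.3 -0.6 0 0 -0.206;0 -31 -53.3 -0.6 0 0 -0.206")

```text
time_s: 18.35
eef_pos: [378.9, 313.4, 219.6]
ee_rot: [0.002, 0.995, -0.104, -0.0]
force: [0.1, -0.1, -0.2]
grip_width: 0.001
grip_force: 0.0
```

```bash
python3 - <<'E'
from h import *
np.set_printoptions(precision=2,suppress=True)
s=sense();print(s["time_s"],s["eef_pos"],s["joints"])
capture("wrist")
for l,z in [("flag_tip",112),("flag_base",0)]:
    for r in spot_point("wrist",l)[:2]: print(l,r["score"],r["xy"],onz("wrist",r["xy"],z))
for t in trace("wrist","flag_tip")[:1]: print(t["rect"],t["score"])
print(proj("wrist",[438,301,112]),proj("wrist",[438,301,0]))
print(down([379.3,313.5,61],np.radians(-12),s))
E
```

```text
18.35 [378.89 313.43 219.63] [ 0.45  0.23  1.58 -0.    1.33  2.23]
flag_tip 0.91 [245.7, 109.7] [445.52 305.9  112.  ]
flag_base 0.63 [246.7, 117.2] [437.92 309.35   0.  ]
[247.4, 111.2, 32.5, 32.9] 0.93
[253.01 117.72] [253.46 115.72]
(array([ 0.04, -0.07, 15.86]), array([0., 0., 0.]))
```

step_arm(commands="0 0 -0.5 4 0 0 0;0 0 -0.5 8 0 0 0;0 0 -0.5 12 0 0 0;0 0 -0.5 15 0 0 0;0 0 -0.5 15.9 0 0 0;0 0 -0.5 15.9 0 0 0;0 1.5 -0.5 15.9 0 0 0;0 3 -0.5 15.9 0 0 0;0 4 -0.5 15.9 0 0 0;0 5 -0.5 15.9 0 0 0;0 6 -0.5 15.9 0 0 0;0 7 -0.5 15.9 0 0 0;0 7 -0.5 15.9 0 0 0")

```text
time_s: 19.63
eef_pos: [450.6, 302.4, 61.5]
ee_rot: [0.001, 0.994, -0.105, 0.001]
force: [0.9, 0.1, 0.5]
grip_width: 0.001
grip_force: 0.0
```

step_arm(commands="0 0.2 0 0 0 0 0;0 0.4 0 0 0 0 0;0 0.4 0 0 0 0 0")

```text
time_s: 19.88
eef_pos: [452.1, 302.0, 60.9]
ee_rot: [0.002, 0.995, -0.105, -0.001]
force: [-1.6, 0.8, 0.6]
grip_width: 0.002
grip_force: 1.0
```

step_arm(commands="0 0.2 0 0 0 0 0;0 0.4 0 0 0 0 0;0 0.4 0 0 0 0 0")

```text
time_s: 20.13
eef_pos: [453.0, 301.8, 60.5]
ee_rot: [0.002, 0.995, -0.105, -0.004]
force: [-15.3, 4.1, 6.9]
grip_width: 0.005
grip_force: 8.8
```

Stop reached (16 N at the expected place). Back off, rise and check the ball.

step_arm(commands="0 0 0 0 0 0 0;0 -1 0 0 0 0 0;0 -4 0 0 0 0 0;0 -7 0 0 0 0 0;0 -7 0 -4 0 0 0;0 -7 0 -8 0 0 0;0 -7 0 -12 0 0 0;0 -7 0 -16 0 0 0;0 -7 0 -16 0 0 0;0 -7 0 -16 0 0 0")

```text
time_s: 20.97
eef_pos: [388.8, 316.6, 222.9]
ee_rot: [0.0, 0.995, -0.105, 0.002]
force: [0.4, 0.0, -1.3]
grip_width: -0.0
grip_force: 0.0
```

```bash
python3 - <<'E'
from h import *
np.set_printoptions(precision=2,suppress=True)
s=sense();print(s["time_s"],s["eef_pos"])
capture("wrist")
for t in trace("wrist","flag_tip")[:1]: print(t["rect"],t["score"],onz("wrist",t["rect"][:2],101))
for r in spot_point("wrist","flag_tip")[:1]: print(r["score"],onz("wrist",r["xy"],101))
for r in spot_point("wrist","flag_base")[:1]: print(r["score"],onz("wrist",r["xy"],0))
capture("scene");r=spot_point("scene","gauge")[0];print(r["score"],onz("scene",r["xy"],32))
r=spot_point("scene","flag_tip")[0];print(onz("scene",r["xy"],101))
E
```

```text
20.9667 [388.78 316.58 222.94]
[253.5, 96.3, 29.2, 61.4] 0.82 [463.4  300.82 101.  ]
0.73 [477.53 298.39 101.  ]
0.85 [431.06 309.76   0.  ]
0.87 [ 443.06 -300.17   32.  ]
[458.95 302.4  101.  ]
```

```bash
python3 - <<'E'
from h import *
print(onz("wrist",(253.5,80.2),101), proj("wrist",[438+42.1,303-9,101]))
t=trace("wrist","flag_base")[0]; print(t["rect"]); c=capture("side"); 
t=trace("side","flag_tip")[0]; print(t["rect"],proj("side",[480,294,101]),proj("side",[470,296,105]),spot_point("side","flag_tip")[0]["xy"],proj("scene",[480,294,101]),proj("scene",[465,297,108]))
capture("scene");t=trace("scene","flag_tip")[0];print(t["rect"],t["score"],spot_point("scene","flag_tip")[0])
E
```

```text
[476.55515934 298.06941423 101.        ] [257.26373123  74.86941248]
[253.4, 112.6, 49.1, 93.6]
[184.9, 289.9, 19.5, 44.8] [182.70905506 270.06796187] [185.7099672  270.94467226] [183.7, 273.2] [380.70052239 173.62241818] [382.18529337 167.90903436]
[385.2, 173.0, 8.2, 10.8] 0.62 {'xy': [300.7, 225.2], 'score': 0.54}
```

```bash
python3 -c "
from rig import *
print(finish_job())"
```

```text
the job is handed in; nothing more can be done
None
```

I measured the long channel at about 16 mm deep by contact force, put the gauge back upright on its rest with the probe still pushed in, swung the flag lever to its stop on the far side (ready for inlay), and handed the job in at about 21 s.

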